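# Put a finished house away through the top half of a split-door cupboard

### The arm

A 6-joint arm with a two-finger parallel gripper is mounted at the origin on the work surface. World frame = base frame: x ahead of the robot, y to its left, z up, the work surface at z = 0. Lengths are in m, angles in rad, forces in N, time in s.
With the tool pointing down it reaches from about 0.35 to 0.875 m from the base axis. Payload 4.2 kg.
Tool frame: the origin (TCP) lies at the very end of the fingers, on their centre line; the grasp point (between the pads) lies 19 mm behind it; z points along the fingers, y is the line along which they close (so a half turn about z gives the same grasp; the last joint's range is limited). The gripper opens to 87 mm and grips with 3 to 60 N. Pads are 19 mm wide; open, the fingers measure 117 mm over their backs; the gripper's body (75 mm by 190 mm) begins 51 mm behind the grasp point.
Start: joints at [1.468, 0.385, 0.008, 0, -1.194, -0.259], TCP at [0.221, 0.585, 0.223] pointing down, gripper open.
Joint ranges: [-3.14, 3.14], [-1.21, 2.06], [-1.07, 1.41], [-3.16, 2.05], [-2.99, -0.16], [-3.1, 3.1]. Speed limits (rad/s): [2.79, 2.79, 3.14, 3.14, 3.14, 3.14].

### API

Orientations are given as a unit quaternion [w, x, y, z].
In Python, from plant import r, optics, ticket gives the robot as it stands (r), with the cameras (optics) and the job (ticket).
- The arm moves only by the tool jog_arm, called after ">>>" as a command line: name --argument value ..., lists and objects as JSON in quotes. Schema: {"type":"object","properties":{"steps":{"type":"object","properties":{"sx":{"type":"array","items":{"type":"number"},"minItems":1,"maxItems":12},"sy":{"type":"array","items":{"type":"number"},"minItems":1,"maxItems":12},"sz":{"type":"array","items":{"type":"number"},"minItems":1,"maxItems":12},"rx":{"type":"array","items":{"type":"number"},"minItems":1,"maxItems":12},"ry":{"type":"array","items":{"type":"number"},"minItems":1,"maxItems":12},"rz":{"type":"array","items":{"type":"number"},"minItems":1,"maxItems":12}},"additionalProperties":false,"required":["sx","sy","sz","rx","ry","rz"]},"aperture":{"type":"number"},"grip_n":{"type":"number"},"only":{"type":"string"},"quiet":{"type":"boolean"},"lines":{"type":"string"}},"required":["steps"],"additionalProperties":false}. steps is an object with one list for each field, all of the same length, 1 to 12, a row being the entries at one place: sx, sy, sz (the shift in shares of the most that a row can go, 1 being 50 mm), rx, ry, rz (a rotation vector in rad); each row shifts and turns the commanded pose from where the row before left it, along the tool's axes as they then stand; what a row does not reach is not made up. A row lasts 1/10 s, in which the tool goes at most 0.05 m and 0.15 rad, less where a joint would pass 70% of its speed; a pose out of reach is approached as far as the arm can. aperture is the finger opening in m, set as the call begins (left out keeps the last). The fingers move at their own pace and stop on an object; grip_n is the grip in N (left out, the last holds). Time passes only in rows, so rows that do not move let the fingers close. The tool returns the time, the measured TCP pose, the force, the opening and the grip force at its end. only (a regular expression) keeps the lines of the reply that match it, lines (a string "A,B") keeps lines A to B, and quiet returns only ok. Input that does not fit is refused with a message, and nothing moves.
- r.sense(): the state, without advancing time (a new reading comes with each control period).
- optics.snapshot(name): name is "scene" or "top" or "wrist"; returns (picture, depth): 384x512x3 uint8, red, green, blue; 384x512 float32, m along the optical axis (not along the pixel's ray), 0 where there is no reading.
- optics.get_calibration(name): a dict with "fx", "fy", "cx", "cy" (pixels), "R" (3x3) and "t" (3): a world point X has camera coordinates R X + t. Camera axes: x right, y down, z forward; pixel columns grow to the right and rows downward; lengths in m; the calibration is good to about 2 mm. A picture is of the moment at which its call begins: read the wrist's pose just before it. get_calibration takes no time and is no camera call; for the wrist camera it gives the pose at the moment of the call.
- ticket.hand_in(): hands the job in; it is judged then, once.
The state is a dict: "clock": time; "qpos": joint angles; "joint_vel": joint speeds; "effort": joint torques, N m; "tool_pos": TCP position; "ee_rot": TCP orientation; "force": force on the tool from outside, world axes, zero at the start; "ft_torque": the same for the moment, N m; "gripper_width": finger opening in m; "finger_force": force on a finger pad.
Only numpy, scipy, OpenCV 4.12 (cv2) and the standard library are available. Lean on these libraries where they do the work, as an engineer would, in place of code of your own. Each camera call takes 0.05 s, during which the arm holds its last target. There are 200 camera calls.

### The job

Put the little house with the chimney away on the upper shelf of the split-door cupboard: draw the bolt of the top half, swing the top half right open until it stands past square to the cupboard, then stand the house upright on the shelf, wholly inside the doorway so that the door could be shut again. The bottom half must stay shut and bolted, and nothing may be knocked over, not even the two houses already on the shelf.

Things in the scene. Friction and masses are not known exactly. Their poses are not given: they have to be found in the camera images.
- cupboard: Fixed pine cupboard, 280 wide (its y), 200 deep (its x), 310 high, white split door in its front. Origin: centre of its underside, on the table. The front is at x = -100 and -x points out of it; z up; seen from the front, +y is to the left. Doorway y -122 to 122 between side walls; head rail above it from z = 284 to 310 (x -100 to -82).
- top_leaf (a joint): Angle of the top half of the door, rad: 0 shut, grows as it swings out to the front, limit 2.2. White plank leaf 240 wide x 128 high x 18 thick, z 154 to 282 in the cupboard's frame, flush with the front when shut. Hinge axis vertical at x = -105, y = -124 (right-hand side seen from the front). Friction about 0.12 N m: it stays where it is left.
- bottom_leaf (a joint): Angle of the door's bottom half, rad, 0 shut. Leaf 240 x 116, z 22 to 138, same hinge axis. It is bolted and must stay shut. It carries a ledge board along its top: ledge top at z = 150, cupboard x from -191 (in front) to -81, y -118 to 118, continuing the shelf outwards; a thing can be slid over it onto the shelf.
- top_bolt (a joint): Travel of the top half's steel tower bolt, m: 0 fully shot up into its keep (a staple on the head rail above the knob, standing 18 out of the front), grows as the knob moves DOWN, limit 0.026. From about 0.017 the rod is clear of the keep and the leaf is free. Takes about 3 N to slide, stays where it is left. Starts at 0 to 0.004.
- bottom_bolt (a joint): Travel of the bottom half's bolt, m: 0 shot down into the sill. Leave it.
- top_knob (a point): Centre of the steel ball knob (diameter 18) of the top bolt. It stands 43 in front of the leaf on an 8 mm stem, 88 to the left (+y) of the cupboard's middle when shut, at z = 262 with the bolt fully shot; it moves with bolt and leaf.
- bottom_knob (a point): Centre of the like knob of the bottom bolt, under the ledge.
- handle (a point): Middle of the steel bar handle on the top leaf: horizontal bar 90 long, diameter 11, its axis 35 in front of the leaf's outer face (29 clear behind the bar), 124 from the hinge axis, at z = 266. Two 8 mm posts hold it, 38 either side of the middle. Axes as the leaf's: when shut, as the cupboard's.
- hinge (a point): Point on the hinge axis of the top leaf at z = 218. Its axes turn with the leaf: +y runs along the leaf from the hinge to the free edge, -x out of the leaf's outer face.
- leaf_edge (a point): Middle of the free upright edge of the top leaf (mid-thickness, z = 218), 244 from the hinge axis.
- shelf_front (a point): Middle of the front edge of the upper shelf, on its top (cupboard x = -80, y = 0, z = 149). The shelf runs from there back to x = 90, 244 wide. 135 high opening above it. Axes as the cupboard's.
- chimney_house: The house to put away: wooden block house, 44 deep (its x, flat gable faces) x 52 wide (its y), walls 60 high, ridge at 86 (along x), about 0.11 kg, white walls and brown roof, the only one with a chimney (13 mm square post on the +y roof slope, top at 99). Origin: centre of its underside. Stands upright on the table.
- plain_house: House of the same size and look without a chimney, loose on the table, 0.10 kg. Origin: centre of its underside.
- big_house: Bare wood house 46 x 62, ridge at 103, loose on the table. Origin: centre of its underside.
- bare_block: Small bare wood house 40 x 48, ridge at 74, loose on the table. Origin: centre of its underside.
- shelf_house_a: House 40 (x) x 50 (y), ridge at 77, already standing loose at the back of the upper shelf. Origin: centre of its underside.
- shelf_house_b: House 40 (x) x 44 (y), ridge at 88, already standing loose at the back of the upper shelf. Origin: centre of its underside.
- pencil_pot: White pot, diameter 82, 105 high, with pencils up to 155, loose on the table, 0.4 kg. Origin: centre of its underside.
- paint_jar: Closed brown paint jar, diameter 64, 75 high, loose on the table. Origin: centre of its underside.

How it is judged:
On the way, in this order (a step that is already met when the one before it is completed fails the run):
1. the bolt of the top half is drawn (value of joint top_bolt above 0.015 m), for 0.1 s.
2. the top half is swung open past square to the cupboard (value of joint top_leaf above 1.62 rad), for 0.2 s.
At the end, for the whole second after the job is handed in: Top half open past square (over 1.62 rad); bottom half shut (under 0.03 rad), its bolt shot (under 6 mm drawn); the chimney house upright (within 0.12 rad), at rest on the upper shelf, its centre at least 18 mm behind the shelf's front edge. No other house, pot or jar tipped (value of joint top_leaf above 1.62 rad and value of joint bottom_leaf below 0.03 rad and value of joint bottom_bolt below 0.006 m and angle between chimney_house's own z axis and vertical below 0.12 rad and x of chimney_house in the frame of cupboard between -0.062 and 0.09 m and y of chimney_house in the frame of cupboard between -0.12 and 0.12 m and z of chimney_house in the frame of cupboard between 0.143 and 0.156 m and linear speed of chimney_house below 0.02 m/s); the robot touches nothing.
It fails at once if the bottom half is opened or its bolt drawn (value of joint bottom_leaf above 0.05 rad or value of joint bottom_bolt above 0.01 m).
It fails at once if another house, the pot or the jar is knocked over (angle between any of plain_house, big_house, bare_block, shelf_house_a, shelf_house_b, pencil_pot, paint_jar's own z axis and vertical above 0.6 rad).
It fails at once if the house with the chimney is knocked over (angle between chimney_house's own z axis and vertical above 1.2 rad).
It also fails if it takes over 72 s, if anything falls off the work surface, if the arm or the gripper's body presses on something with over 40 N, if the wrist force passes 120 N, or if a joint passes its speed limit or range.

## Working session

There is one attempt and no reset: what is moved stays moved. The work goes in short steps, Python scripts to look and compute and a tool call to move; the robot and the scene stay as the last step left them, time stands still between calls to the robot, and variables do not carry over. Pictures are saved under pics/ and viewed, at most 10 in all, crops included, and the job is handed in when it is done.

```bash
ls; mkdir -p pics
```

Run:
```python
from plant import r, optics, ticket
import cv2,numpy as np
a=[]
for n in("scene","top"):
    p,d=optics.snapshot(n); np.savez(f"pics/{n}0.npz",p=p,d=d); cv2.imwrite(f"pics/{n}0.png",p[:,:,::-1]); 
    c=optics.get_calibration(n); print(n,c)
print(r.sense())
```

```text
pics
plant.py
scene {'fx': 424.5202794098551, 'fy': 424.5202794098551, 'cx': 250.64099764895988, 'cy': 189.8820158778781, 'R': array([[ 0.7891605 ,  0.61418522,  0.0014876 ],
       [ 0.45199705, -0.57912324, -0.67846514],
       [-0.41584176,  0.53609028, -0.7346311 ]]), 't': array([-0.43101131, -0.13812266,  1.61452687])}
top {'fx': 361.6665757899171, 'fy': 361.6665757899171, 'cx': 258.73759626709614, 'cy': 189.68863049471935, 'R': array([[ 0.02484221, -0.99966888,  0.00670726],
       [-0.99796552, -0.02519284, -0.05856737],
       [ 0.05871695, -0.00523867, -0.99826093]]), 't': array([-0.0407005 ,  0.5657951 ,  1.17300923])}
{'clock': 0.1, 'qpos': array([ 1.46761616e+00,  3.85471099e-01,  6.76741485e-03, -4.19525457e-04,
       -1.19401120e+00, -2.58584002e-01]), 'joint_vel': array([ 0.00198157,  0.00038158,  0.00223583,  0.00273152, -0.00011182,
        0.00031941]), 'effort': array([-2.53441085e-04, -3.91692066e+01,  1.87934035e+01,  4.23185930e+00,
        1.34429461e-02, -7.69675762e-05]), 'tool_pos': array([0.22101065, 0.58404314, 0.22157839]), 'ee_rot': array([ 9.71519477e-04,  9.83670999e-01, -1.79973352e-01, -1.19923080e-04]), 'force': array([0.18596112, 0.78903358, 0.73750132]), 'ft_torque': array([ 0.02032523, -0.02235879,  0.01008561]), 'finger_force': 0.0, 'gripper_width': 0.08730222201873106}
```

View pics/scene0.png

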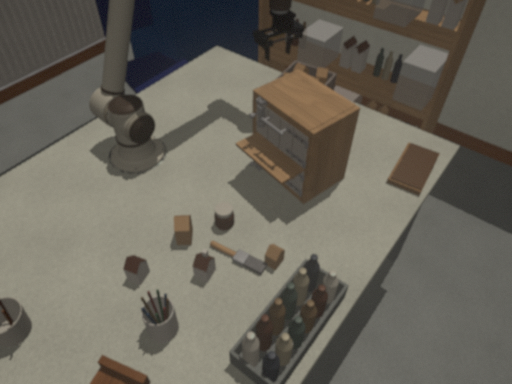

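View pics/top0.png

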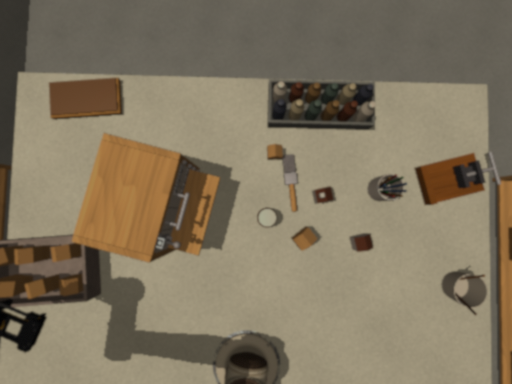

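The scene view shows the cupboard with its front toward the camera. The top view has the cupboard at about (130,195), with brown-roofed houses at (323,195) and (362,242). I'll enlarge both areas.

Create h.py:
```python
from plant import r, optics, ticket
import numpy as np,cv2
def deproj(c,d,u,v,rad=1):
    w=d[int(v)-rad:int(v)+rad+1,int(u)-rad:int(u)+rad+1]; z=np.median(w[w>0])
    return c["R"].T@(np.array([(u-c["cx"])/c["fx"]*z,(v-c["cy"])/c["fy"]*z,z])-c["t"])
def cloud(c,d):
    v,u=np.mgrid[:d.shape[0],:d.shape[1]]
    P=np.stack([(u-c["cx"])/c["fx"]*d,(v-c["cy"])/c["fy"]*d,d],-1)
    return (P-c["t"])@c["R"]
```

Run:
```python
from h import *
t=np.load("pics/top0.npz");s=np.load("pics/scene0.npz")
up=lambda im,x,y,w,h,k:cv2.resize(im[y:y+h,x:x+w],None,fx=k,fy=k,interpolation=cv2.INTER_CUBIC)
A=up(t["p"],60,120,165,150,3)
B=up(t["p"],245,135,165,130,3)
C=up(s["p"],110,190,165,130,3)
im=np.zeros((600,800,3),np.uint8)
A=cv2.resize(A,(400,364));B=cv2.resize(B,(400,315))
D=up(s["p"],230,65,135,135,1);D=cv2.resize(D,(400,285)if 0 else(285,285))
C=cv2.resize(C,(360,284))
im[:364,:400]=A;im[:315,400:]=B;im[364:364+236,:236]=cv2.resize(D,(236,236));im[316:600,440:800]=C
cv2.imwrite("pics/c1.png",cv2.convertScaleAbs(im[:,:,::-1],alpha=1.5))
ct=optics.get_calibration("top");P=cloud(ct,t["d"])
# cupboard top
m=(abs(P[...,2]-.31)<.006)&(np.arange(512)[None]<230)
n,l,st,_=cv2.connectedComponentsWithStats(m.astype(np.uint8));k=1+np.argmax(st[1:,4])
q=P[l==k][:,:2].astype(np.float32);rc=cv2.minAreaRect(q);print("top",rc,cv2.boxPoints(rc),P[l==k][:,2].mean())
m=(P[...,2]>.02);m[:, :235]=0;m[:130]=0;m[270:]=0;m[:,415:]=0
n,l,st,ce=cv2.connectedComponentsWithStats(m.astype(np.uint8))
for k in range(1,n):
    if st[k,4]>20:
        q=P[l==k];print(st[k],q[:,:2].mean(0).round(3),q[:,2].max().round(3),cv2.minAreaRect(q[:,:2].astype(np.float32)))
```

```text
top ((0.5237050652503967, 0.3014577627182007), (0.20492857694625854, 0.28020748496055603), 76.5320816040039) [[0.36359006 0.23444149]
 [0.636092   0.1691809 ]
 [0.68382007 0.36847404]
 [0.41131812 0.43373463]] 0.3100411782088237
[267 144  16  15 217] [ 0.689 -0.072] 0.075 ((0.6916784048080444, -0.0734110027551651), (0.041105009615421295, 0.048222459852695465), 3.508206367492676)
[285 172  12  12  59] [ 0.605 -0.127] 1.204 ((0.5590987801551819, -0.08390902727842331), (0.025521960109472275, 0.1780003309249878), 46.47188949584961)
[369 173  38  28 714] [ 0.58 -0.42] 1.204 ((0.5608617067337036, -0.24168634414672852), (0.07998576760292053, 0.4539792835712433), 6.150400638580322)
[312 186  22  17 265] [ 0.554 -0.227] 0.104 ((0.5547212958335876, -0.23172932863235474), (0.044412773102521896, 0.053124960511922836), 14.059220314025879)
[257 208  20  19 309] [ 0.479 -0.052] 1.204 ((0.47817713022232056, -0.05233706533908844), (0.0575052872300148, 0.06295391917228699), 1.7178754806518555)
[291 226  26  25 359] [ 0.417 -0.169] 1.204 ((0.46033287048339844, -0.11800146102905273), (0.19692938029766083, 0.06873063743114471), 50.30512237548828)
[351 233  23  19 315] [ 0.408 -0.349] 1.204 ((0.43407392501831055, -0.20146331191062927), (0.378563791513443, 0.06095375120639801), 80.05587005615234)
```

View pics/c1.png

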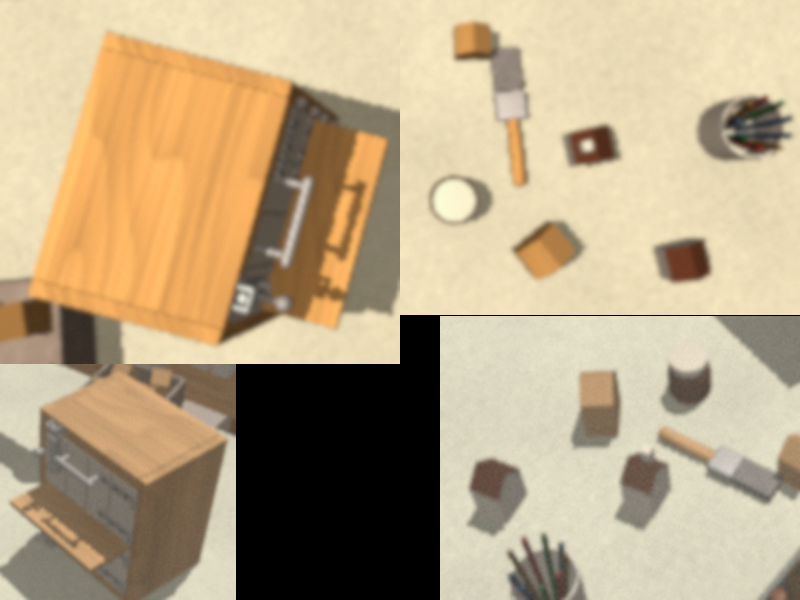

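The chimney house is at (323,195) in the top view (white chimney dot at crop (587,146)). The cupboard front faces right, with the knob at about (177,245). I'll fit the cupboard pose and check it against the predicted pixels of the knob and handle.

Add to h.py:
```python
PSI=np.radians(76.53); C0=np.array([0.5237,0.3015])
def W(x,y,z,C=C0,psi=PSI): # cupboard -> world
    c,s=np.cos(psi),np.sin(psi); return np.array([C[0]+c*x-s*y,C[1]+s*x+c*y,z])
def toC(p): 
    c,s=np.cos(PSI),np.sin(PSI); d=p[...,:2]-C0; return np.stack([c*d[...,0]+s*d[...,1],-s*d[...,0]+c*d[...,1],p[...,2]],-1)
def proj(c,X): q=c["R"]@X+c["t"]; return np.array([c["fx"]*q[0]/q[2]+c["cx"],c["fy"]*q[1]/q[2]+c["cy"]])
```

Run:
```python
from h import *
pts={"knob":(-.143,.088,.262),"handle":(-.135,0,.266),"fl":(-.1,.14,.31),"fr":(-.1,-.14,.31),"bl":(.1,.14,.31),"br":(.1,-.14,.31),"ledgeL":(-.191,.118,.15),"ledgeR":(-.191,-.118,.15)}
for n,k in(("top",4),("scene",4)):
    f=np.load(f"pics/{n}0.npz");c=optics.get_calibration(n)
    x,y,w,h=(70,125,155,145) if n=="top" else (230,65,135,135)
    im=cv2.convertScaleAbs(cv2.resize(f["p"][y:y+h,x:x+w],None,fx=k,fy=k,interpolation=cv2.INTER_CUBIC),alpha=1.5)[:,:,::-1].copy()
    for a,b in pts.items():
        u=proj(c,W(*b));print(n,a,u.round(1));cv2.drawMarker(im,tuple(((u-[x,y]+.5)*k).astype(int).tolist()),(0,0,255) if a not in("knob","handle") else (0,255,0),cv2.MARKER_CROSS,12,1)
    cv2.imwrite(f"pics/ov_{n}.png",im)
    P=toC(cloud(c,f["d"]))
    for nm,b in (("knob",(.143,.088)),("handle",(.135,0))):
        m=(abs(P[...,0]+b[0])<.025)&(abs(P[...,1]-b[1])<(.025 if nm=="knob" else .06))&(P[...,2]>.245)&(P[...,2]<.30)&(P[...,0]<-.11)
        if m.any(): print(n,nm,m.sum(),P[m].mean(0).round(4),P[m].min(0).round(3),P[m].max(0).round(3))
a,b=cv2.imread("pics/ov_top.png"),cv2.imread("pics/ov_scene.png")
a=a[:, 200:];b=b[:400,:380]
im=np.zeros((580,800,3),np.uint8);im[:,:420]=a[:580];im[:400,420:]=b;cv2.imwrite("pics/ov.png",im)
```

```text
top knob [176.8 244.6]
top handle [182.6 210.8]
top fl [149.7 262.6]
top fr [180.6 152.7]
top bl [ 71.  241.5]
top br [103.3 132.2]
top ledgeL [198.5 255.4]
top ledgeR [220.  176.7]
top knob 56 [-0.1367  0.087   0.2634] [-0.149  0.08   0.257] [-0.119  0.095  0.269]
top handle 206 [-0.131  -0.0007  0.2701] [-0.139 -0.05   0.264] [-0.11   0.049  0.276]
scene knob [251.  114.9]
scene handle [270.9 126.6]
scene fl [251.4  89.9]
scene fr [312.6 133.9]
scene bl [297.2  68.9]
scene br [359.6 107.6]
scene ledgeL [234.2 142.9]
scene ledgeR [280.6 182.5]
scene knob 35 [-0.1391  0.0849  0.2636] [-0.152  0.078  0.257] [-0.12   0.091  0.271]
scene handle 118 [-0.1324 -0.0033  0.2719] [-0.142 -0.051  0.266] [-0.11   0.047  0.277]
```

View pics/ov.png

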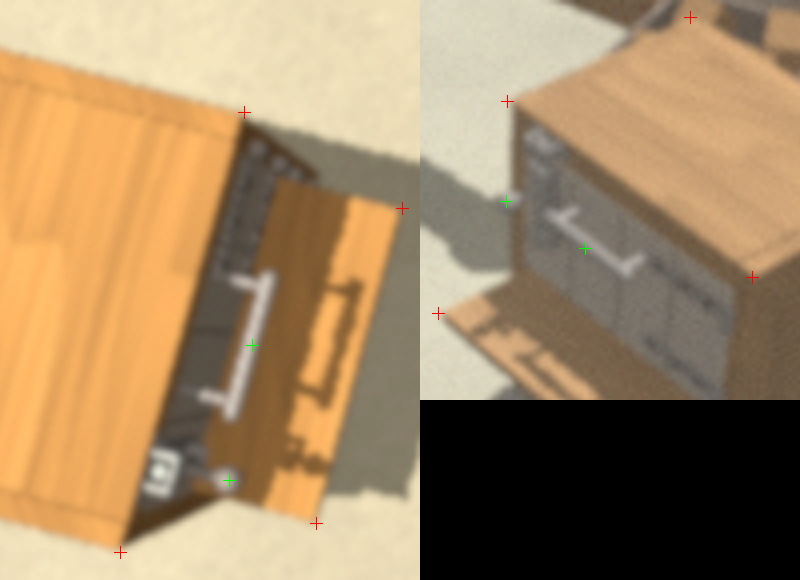

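The overlay agrees: predicted knob (176.8,244.6) and handle (182.6,210.8) sit on the real ones within about 1 px. Next I'll compute the waypoint above the knob.

Add to h.py:
```python
from scipy.spatial.transform import Rotation as Ro
def rot(s): q=s["ee_rot"]; return Ro.from_quat([q[1],q[2],q[3],q[0]])
def target(yaw,tilt=0):  # tool y at world angle yaw, z down; tilt tool z towards horizontal heading
    y=np.array([np.cos(yaw),np.sin(yaw),0]); z=np.array([0,0,-1.]); x=np.cross(y,z)
    R=Ro.from_matrix(np.stack([x,y,z],1)); return R*Ro.from_rotvec([0,tilt,0])
def delta(p,R):
    s=r.sense(); R0=rot(s)
    print("pos",s["tool_pos"].round(4),"move",R0.inv().apply(np.array(p)-s["tool_pos"]).round(4),"turn",(R0.inv()*R).as_rotvec().round(4))
```

Run:
```python
from h import *
p=W(-.146,.087,.32);print(p)
delta(p,target(PSI+np.pi/2))
s=r.sense();print(rot(s).as_matrix().round(3))
```

```text
[0.40508451 0.17978161 0.32      ]
pos [0.221  0.584  0.2216] move [ 0.3153  0.3131 -0.0978] turn [ 0.0015 -0.0015  1.444 ]
[[ 0.935 -0.354 -0.001]
 [-0.354 -0.935 -0.002]
 [ 0.     0.002 -1.   ]]
```

Careful with the scale: shifts go in shares of 50 mm. That gives: -0.04 m is -0.8, 0.032 m is 0.64.

>>> jog_arm --steps '{"sx": [0, 0, 0, 0, 0.64, 0.64, 0.64, 0.64, 0.64, 0.64, 0.64, 0.64], "sy": [0, 0, 0, 0, 0.62, 0.62, 0.62, 0.62, 0.62, 0.62, 0.62, 0.62], "sz": [-0.8, -0.8, -0.8, -0.8, 0, 0, 0, 0, 0, 0, 0, 0], "rx": [0, 0, 0, 0, 0, 0, 0, 0, 0, 0, 0, 0], "ry": [0, 0, 0, 0, 0, 0, 0, 0, 0, 0, 0, 0], "rz": [0, 0, 0, 0, 0, 0, 0, 0, 0, 0, 0, 0]}' --aperture 0.05

```text
clock: 1.3
tool_pos: [0.3729, 0.2601, 0.3823]
ee_rot: [0.0, 0.984, -0.18, -0.0]
force: [1.3, -0.0, -0.6]
gripper_width: 0.05
finger_force: 0.0
```

>>> jog_arm --steps '{"sx": [0.64, 0.56, 0, 0, 0, 0, 0, 0, 0, 0, 0, 0], "sy": [0.62, 0.62, 0, 0, 0, 0, 0, 0, 0, 0, 0, 0], "sz": [0, 0, 0, 0, 0, 0, 0, 0, 0, 0, 0, 0], "rx": [0, 0, 0, 0, 0, 0, 0, 0, 0, 0, 0, 0], "ry": [0, 0, 0, 0, 0, 0, 0, 0, 0, 0, 0, 0], "rz": [0, 0, 0.145, 0.145, 0.145, 0.145, 0.145, 0.145, 0.145, 0.145, 0.145, 0.14]}'

```text
clock: 2.5
tool_pos: [0.4067, 0.1826, 0.3821]
ee_rot: [-0.001, -0.617, 0.787, 0.0]
force: [-0.7, -0.3, 0.1]
gripper_width: 0.05
finger_force: 0.0
```

>>> jog_arm --steps '{"sx": [0], "sy": [0], "sz": [0], "rx": [0], "ry": [0], "rz": [0]}'

```text
clock: 2.6
tool_pos: [0.4068, 0.1826, 0.3821]
ee_rot: [-0.0, -0.619, 0.785, 0.0]
force: [-0.5, -0.4, -0.0]
gripper_width: 0.0501
finger_force: 0.0
```

Run:
```python
from h import *
delta(W(-.146,.087,.249),target(PSI+np.pi/2))
p,d=optics.snapshot("wrist");np.savez("pics/w1.npz",p=p,d=d);cv2.imwrite("pics/w1.png",p[:,:,::-1])
c=optics.get_calibration("wrist");f=toC(cloud(c,d))
m=(d>0)&(abs(f[...,0]+.143)<.03)&(abs(f[...,1]-.088)<.03)&(f[...,2]>.25)&(f[...,2]<.285)&(f[...,0]<-.125)
print(m.sum(), f[m].mean(0) if m.any() else"",f[m].min(0),f[m].max(0));print(proj(c,W(-.143,.087,.262)))
```

```text
pos [0.4068 0.1826 0.3821] move [0.0031 0.0009 0.1331] turn [ 0.0007 -0.0006 -0.0007]
289 [-0.13954394  0.08839425  0.26339254] [-0.14916425  0.08001058  0.25687928] [-0.12509107  0.09631154  0.26786915]
[252.8485729  184.71488129]
```

View pics/w1.png

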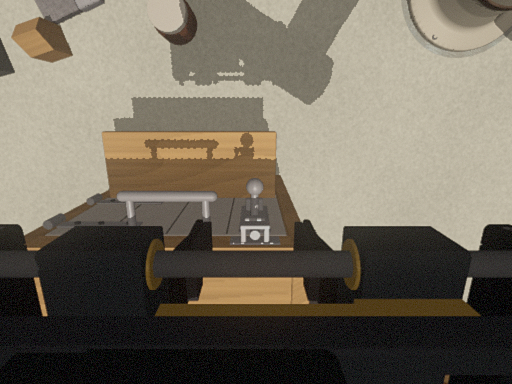

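The wrist view shows the knob at (255,187), between the open fingers and slightly off their centre. I'll go down and grip it.

To row units: 0.002 m is 0.04, 0.001 m is 0.02.

>>> jog_arm --steps '{"sx": [0.02, 0, 0, 0, 0, 0], "sy": [0.04, 0, 0, 0, 0, 0], "sz": [0.6, 0.6, 0.6, 0.5, 0.44, 0], "rx": [0, 0, 0, 0, 0, 0], "ry": [0, 0, 0, 0, 0, 0], "rz": [0, 0, 0, 0, 0, 0]}'

```text
clock: 3.25
tool_pos: [0.4031, 0.1809, 0.2426]
ee_rot: [-0.004, -0.62, 0.785, 0.0]
force: [0.0, 0.6, -0.5]
gripper_width: 0.0498
finger_force: 0.0
```

>>> jog_arm --steps '{"sx": [0, 0, 0, 0, 0], "sy": [0, 0, 0, 0, 0], "sz": [0, 0, 0, 0, 0], "rx": [0, 0, 0, 0, 0], "ry": [0, 0, 0, 0, 0], "rz": [0, 0, 0, 0, 0]}' --aperture 0.0 --grip_n 30

```text
clock: 3.75
tool_pos: [0.405, 0.1824, 0.2461]
ee_rot: [0.001, -0.619, 0.785, 0.0]
force: [-0.2, -0.4, -0.5]
gripper_width: 0.0179
finger_force: 0.2
```

>>> jog_arm --steps '{"sx": [0, 0, 0, 0, 0, 0, 0, 0], "sy": [0, 0, 0, 0, 0, 0, 0, 0], "sz": [0, 0.1, 0.1, 0.1, 0.08, 0.06, 0, 0], "rx": [0, 0, 0, 0, 0, 0, 0, 0], "ry": [0, 0, 0, 0, 0, 0, 0, 0], "rz": [0, 0, 0, 0, 0, 0, 0, 0]}' --aperture 0.0 --grip_n 40

```text
clock: 4.55
tool_pos: [0.405, 0.1824, 0.2248]
ee_rot: [0.001, -0.619, 0.785, -0.0]
force: [-4.6, -0.3, 9.9]
gripper_width: 0.0161
finger_force: 40.0
```

Run:
```python
from h import *
s=r.sense();print(s["tool_pos"],s["force"],s["gripper_width"],s["finger_force"],toC(s["tool_pos"]))
```

```text
[0.40497686 0.18238774 0.2247592 ] [-4.63053806 -0.29071571  9.90538691] 0.016053440505378474 40.00289361923933 [-0.14349064  0.08771175  0.2247592 ]
```

Run:
```python
from h import *
p,d=optics.snapshot("wrist");c=optics.get_calibration("wrist");f=toC(cloud(c,d))
m=(d>0)&(abs(f[...,0]+.145)<.02)&(abs(f[...,1]-.088)<.008)&(f[...,2]>.2)&(f[...,2]<.29)
print(m.sum(),f[m].min(0),f[m].max(0))
k=p[140:300,150:360];cv2.imwrite("pics/w2.png",cv2.resize(k,None,fx=3,fy=3)[:,:,::-1])
# plan the arc: poses of knob for leaf angle th, chords
H=np.array([-.105,-.124])
v=np.array([-.0385,.2117])
for th in (0,.1,.2,1.85):
    q=H+np.array([np.cos(th)*v[0]-np.sin(th)*v[1],np.sin(th)*v[0]+np.cos(th)*v[1]]);print(th,q)
# constant per-row step in the tool frame (tool x=-x_leaf, y=+y_leaf): step th
for th in (.1,.14,.148):
    q=np.array([[np.cos(th),-np.sin(th)],[np.sin(th),np.cos(th)]])@v-v;print(th,"tool dx,dy",-q[0],q[1])
```

```text
578 [-0.15222102  0.08000254  0.22490604] [-0.13270759  0.0959427   0.27476988]
0 [-0.1435  0.0877]
0.1 [-0.16444239  0.0827988 ]
0.2 [-0.18479086  0.07583133]
1.85 [-0.29789174 -0.21935155]
0.1 tool dx,dy 0.020942394667337515 -0.004901204751544819
0.14 tool dx,dy 0.029164593224371392 -0.007443683515587829
0.148 tool dx,dy 0.03079646107099502 -0.007991530654623796
```

View pics/w2.png

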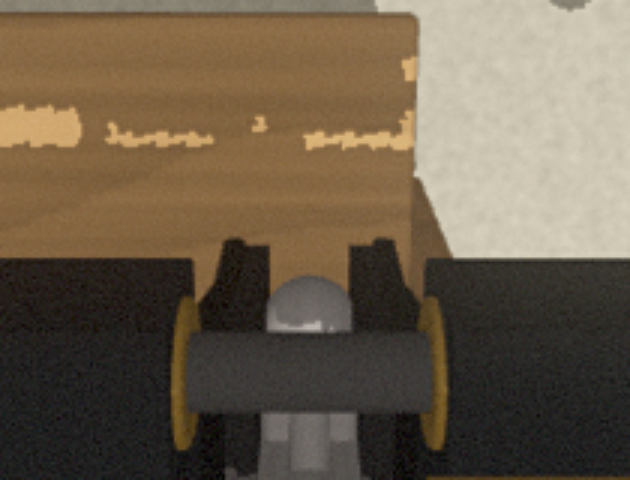

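The fingers hold the knob at about (310,305) in the crop. I'll start the arc gently.

>>> jog_arm --steps '{"sx": [0.21, 0.21, 0.21, 0.21, 0], "sy": [-0.046, -0.046, -0.046, -0.046, 0], "sz": [-0.02, 0, 0, 0, 0], "rx": [0, 0, 0, 0, 0], "ry": [0, 0, 0, 0, 0], "rz": [-0.05, -0.05, -0.05, -0.05, 0]}'

```text
clock: 5.1
tool_pos: [0.407, 0.1384, 0.2242]
ee_rot: [-0.001, -0.694, 0.72, -0.0]
force: [-1.1, 0.2, 2.9]
gripper_width: 0.0155
finger_force: 40.0
```

Run:
```python
from h import *
s=r.sense();print(s["force"],s["gripper_width"],toC(s["tool_pos"]))
p,d=optics.snapshot("top");f=toC(cloud(optics.get_calibration("top"),d))
m=(f[...,2]>.26)&(f[...,2]<.29)&(f[...,0]<-.104);print(m.sum(),f[m].min(0),f[m].max(0))
```

```text
[-1.1235112   0.16397193  2.91195727] 0.015521810162226778 [-0.18582319  0.07551143  0.22417199]
467 [-0.16117873 -0.12795079  0.26045685] [-0.1040039   0.04422236  0.28606227]
```

Add to h.py:
```python
def leaf():
    p,d=optics.snapshot("top");f=toC(cloud(optics.get_calibration("top"),d)); x=f[...,0];y=f[...,1]
    m=(f[...,2]>.277)&(f[...,2]<.288)&(x<-.104)&(np.hypot(x+.105,y+.124)<.26)
    q=f[m][:,:2].astype(np.float32)
    l=cv2.fitLine(q,cv2.DIST_HUBER,0,.01,.01).ravel();v=l[:2]*np.sign(-l[0]) 
    print("leaf n",m.sum(),"angle",np.arctan2(-v[0],v[1]).round(3),"max r",np.hypot(q[:,0]+.105,q[:,1]+.124).max())
```

Run:
```python
from h import *
leaf()
```

```text
leaf n 263 angle 0.135 max r 0.1690765
```

To row units: 0.0208 m is 0.416, -0.0049 m is -0.098.

>>> jog_arm --steps '{"sx": [0.416, 0.416, 0.416, 0.416, 0.416, 0], "sy": [-0.098, -0.098, -0.098, -0.098, -0.098, 0], "sz": [0, 0, 0, 0, 0, 0], "rx": [0, 0, 0, 0, 0, 0], "ry": [0, 0, 0, 0, 0, 0], "rz": [-0.1, -0.1, -0.1, -0.1, -0.1, 0]}'

```text
clock: 5.8
tool_pos: [0.4484, 0.0404, 0.2239]
ee_rot: [0.001, 0.85, -0.526, -0.0]
force: [-0.8, -1.8, 1.7]
gripper_width: 0.0156
finger_force: 40.0
```

Run:
```python
from h import *
s=r.sense();print(s["force"],s["gripper_width"],toC(s["tool_pos"]))
leaf()
```

```text
[-0.83243336 -1.79400391  1.68971038] 0.015569996310482094 [-0.27143068  0.01237471  0.22393909]
leaf n 398 angle 0.688 max r 0.16044982
```

Leaf follows (about 0.69 rad). Continue to about 1.9.

>>> jog_arm --steps '{"sx": [0.416, 0.416, 0.416, 0.416, 0.416, 0.416, 0.416, 0], "sy": [-0.098, -0.098, -0.098, -0.098, -0.098, -0.098, -0.098, 0], "sz": [0, 0, 0, 0, 0, 0, 0, 0], "rx": [0, 0, 0, 0, 0, 0, 0, 0], "ry": [0, 0, 0, 0, 0, 0, 0, 0], "rz": [-0.1, -0.1, -0.1, -0.1, -0.1, -0.1, -0.1, 0]}'

```text
clock: 6.65
tool_pos: [0.5725, -0.0393, 0.2239]
ee_rot: [0.002, 0.979, -0.202, -0.0]
force: [-1.3, -5.9, 2.6]
gripper_width: 0.0155
finger_force: 40.0
```

>>> jog_arm --steps '{"sx": [0.416, 0.416, 0.416, 0.416, 0.416, 0, 0], "sy": [-0.098, -0.098, -0.098, -0.098, -0.098, 0, 0], "sz": [0, 0, 0, 0, 0, 0, 0], "rx": [0, 0, 0, 0, 0, 0, 0], "ry": [0, 0, 0, 0, 0, 0, 0], "rz": [-0.1, -0.1, -0.1, -0.1, -0.1, 0, 0]}'

```text
clock: 7.35
tool_pos: [0.6783, -0.0365, 0.2241]
ee_rot: [0.002, 0.999, 0.046, 0.001]
force: [2.0, -7.3, -0.8]
gripper_width: 0.0155
finger_force: 40.0
```

Run:
```python
from h import *
s=r.sense();print(s["force"],s["gripper_width"],s["qpos"],toC(s["tool_pos"]))
leaf()
```

```text
[ 2.01480684 -7.2995963  -0.7786187 ] 0.015482823997577624 [ 0.18550033  0.47624025  0.15619481  0.00391083 -1.24963856  1.47546434] [-0.29266733 -0.22902762  0.2240718 ]
leaf n 539 angle 1.925 max r 0.24101302
```

To row units: -0.04 m is -0.8, -0.03 m is -0.6.

>>> jog_arm --steps '{"sx": [0, 0, 0, 0, 0, 0, 0, 0], "sy": [0, 0, 0, 0, 0, 0, 0, 0], "sz": [0, 0, 0, -0.6, -0.8, -0.8, -0.8, 0], "rx": [0, 0, 0, 0, 0, 0, 0, 0], "ry": [0, 0, 0, 0, 0, 0, 0, 0], "rz": [0, 0, 0, 0, 0, 0, 0, 0]}' --aperture 0.05 --grip_n 20

```text
clock: 8.2
tool_pos: [0.6785, -0.0349, 0.3822]
ee_rot: [0.0, 0.999, 0.047, 0.007]
force: [0.5, -0.3, -0.5]
gripper_width: 0.0496
finger_force: 0.0
```

Run:
```python
from h import *
s=r.sense();print(s["force"])
leaf()
delta((0.5547,-.2317,.14),target(np.radians(14.06-180)))
```

```text
[ 0.54063436 -0.34923462 -0.51895243]
leaf n 615 angle 1.915 max r 0.24097021
pos [ 0.6776 -0.0344  0.3785] move [-0.1427  0.1851  0.2372] turn [-0.0062 -0.0062  1.4189]
```

>>> jog_arm --steps '{"sx": [-0.476, -0.476, -0.476, -0.476, -0.476, -0.476], "sy": [0.62, 0.62, 0.62, 0.62, 0.62, 0.6], "sz": [0, 0, 0, 0, 0, 0], "rx": [0, 0, 0, 0, 0, 0], "ry": [0, 0, 0, 0, 0, 0], "rz": [0, 0, 0, 0, 0, 0]}' --aperture 0.08

```text
clock: 8.85
tool_pos: [0.5505, -0.2332, 0.373]
ee_rot: [-0.001, 0.999, 0.047, -0.001]
force: [0.5, 0.2, -0.2]
gripper_width: 0.0791
finger_force: 0.0
```

>>> jog_arm --steps '{"sx": [0, 0, 0, 0, 0, 0, 0, 0, 0, 0, 0], "sy": [0, 0, 0, 0, 0, 0, 0, 0, 0, 0, 0], "sz": [0, 0, 0, 0, 0, 0, 0, 0, 0, 0, 0], "rx": [0, 0, 0, 0, 0, 0, 0, 0, 0, 0, 0], "ry": [0, 0, 0, 0, 0, 0, 0, 0, 0, 0, 0], "rz": [0.142, 0.142, 0.142, 0.142, 0.142, 0.142, 0.142, 0.142, 0.142, 0.142, 0]}'

```text
clock: 9.95
tool_pos: [0.5515, -0.2321, 0.373]
ee_rot: [0.0, 0.788, -0.616, -0.001]
force: [-0.5, 0.5, 0.1]
gripper_width: 0.0802
finger_force: 0.0
```

Run:
```python
from h import *
p,d=optics.snapshot("wrist");c=optics.get_calibration("wrist");f=cloud(c,d)
m=(d>0)&(np.hypot(f[...,0]-.5547,f[...,1]+.2317)<.05)&(f[...,2]>.015)&(f[...,2]<.12)
print(m.sum(),cv2.minAreaRect(f[m][:,:2].astype(np.float32)),f[m].max(0))
t=f[m&(f[...,2]>.09)];print("chim",len(t),t.mean(0) if len(t) else "")
delta((0.5547,-.2317,.14),target(np.radians(14.06-180)))
cv2.imwrite("pics/w3.png",p[:,:,::-1])
```

```text
946 ((0.5541322231292725, -0.23133644461631775), (0.04498160630464554, 0.052421990782022476), 13.750983238220215) [ 0.5820297  -0.201174    0.10079149]
chim 75 [ 0.55125838 -0.21967886  0.09856541]
pos [ 0.5515 -0.2322  0.3732] move [ 0.0006 -0.0036  0.2332] turn [0.0017 0.0014 0.0017]
```

View pics/w3.png

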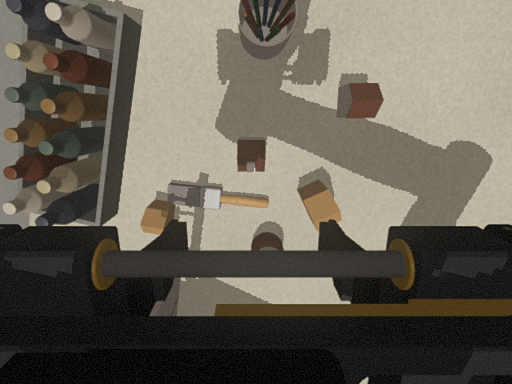

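The chimney house is at (251,155) with its chimney at the near edge (250,168). The wrist measurement (0.5541, -0.2313, 13.75°) agrees with the top view. I'll descend and grip.

To row units: 0.04 m is 0.8, 0.045 m is 0.9.

>>> jog_arm --steps '{"sx": [0.012, 0, 0, 0, 0, 0, 0, 0, 0, 0], "sy": [-0.06, 0, 0, 0, 0, 0, 0, 0, 0, 0], "sz": [0.8, 0.9, 0.9, 0.9, 0.9, 0.8, 0.6, 0.5, 0.36, 0], "rx": [0, 0, 0, 0, 0, 0, 0, 0, 0, 0], "ry": [0, 0, 0, 0, 0, 0, 0, 0, 0, 0], "rz": [0, 0, 0, 0, 0, 0, 0, 0, 0, 0]}'

```text
clock: 11.0
tool_pos: [0.5522, -0.232, 0.0381]
ee_rot: [0.002, 0.788, -0.615, -0.003]
force: [-0.4, 0.1, 1.0]
gripper_width: 0.0801
finger_force: 0.0
```

>>> jog_arm --steps '{"sx": [0, 0, 0, 0, 0, 0], "sy": [0, 0, 0, 0, 0, 0], "sz": [0, 0, 0, 0, 0, 0], "rx": [0, 0, 0, 0, 0, 0], "ry": [0, 0, 0, 0, 0, 0], "rz": [0, 0, 0, 0, 0, 0]}' --aperture 0.0 --grip_n 20

```text
clock: 11.6
tool_pos: [0.5548, -0.2328, 0.042]
ee_rot: [-0.0, 0.788, -0.616, 0.0]
force: [-1.6, -0.3, 3.1]
gripper_width: 0.0438
finger_force: 20.0
```

To row units: -0.04 m is -0.8, -0.03 m is -0.6.

>>> jog_arm --steps '{"sx": [0, 0, 0, 0, 0, 0, 0, 0, 0], "sy": [0, 0, 0, 0, 0, 0, 0, 0, 0], "sz": [-0.4, -0.8, -0.8, -0.8, -0.8, -0.8, -0.8, -0.6, 0], "rx": [0, 0, 0, 0, 0, 0, 0, 0, 0], "ry": [0, 0, 0, 0, 0, 0, 0, 0, 0], "rz": [0, 0, 0, 0, 0, 0, 0, 0, 0]}'

```text
clock: 12.5
tool_pos: [0.5563, -0.2335, 0.337]
ee_rot: [-0.002, 0.788, -0.616, 0.005]
force: [-1.1, 0.4, -0.6]
gripper_width: 0.0438
finger_force: 20.0
```

Run:
```python
from h import *
print(W(-.155,.015,.3))
delta(W(-.155,.015,.30),target(PSI+np.pi/2))
```

```text
[0.47300751 0.15425778 0.3       ]
pos [ 0.5563 -0.2335  0.337 ] move [-0.3966 -0.0126  0.0351] turn [-0.01   -0.003   0.4794]
```

>>> jog_arm --steps '{"sx": [-0.794, -0.794, -0.794, -0.794, -0.794, -0.794, -0.794, 0, 0, 0, 0, 0], "sy": [-0.026, -0.026, -0.026, -0.026, -0.026, -0.026, -0.026, 0, 0, 0, 0, 0], "sz": [0, 0, 0, 0, 0, 0, 0, 0, 0, 0, 0, 0], "rx": [0, 0, 0, 0, 0, 0, 0, 0, 0, 0, 0, 0], "ry": [0, 0, 0, 0, 0, 0, 0, 0, 0, 0, 0, 0], "rz": [0, 0, 0, 0, 0, 0, 0, 0.12, 0.12, 0.12, 0.12, 0]}'

```text
clock: 13.7
tool_pos: [0.4957, 0.0391, 0.3302]
ee_rot: [-0.001, -0.619, 0.785, 0.001]
force: [-0.9, -0.6, -1.4]
gripper_width: 0.0442
finger_force: 20.0
```

Run:
```python
from h import *
delta(W(-.155,.015,.195),target(PSI+np.pi/2))
```

```text
pos [0.4957 0.0391 0.3302] move [-0.1068  0.0486  0.1352] turn [ 0.0024 -0.0008 -0.0007]
```

>>> jog_arm --steps '{"sx": [-0.712, -0.712, -0.712, 0, 0, 0, 0, 0, 0, 0], "sy": [0.324, 0.324, 0.324, 0, 0, 0, 0, 0, 0, 0], "sz": [0, 0, 0, 0.6, 0.6, 0.6, 0.5, 0.24, 0, 0], "rx": [0, 0, 0, 0, 0, 0, 0, 0, 0, 0], "ry": [0, 0, 0, 0, 0, 0, 0, 0, 0, 0], "rz": [0, 0, 0, 0, 0, 0, 0, 0, 0, 0]}'

```text
clock: 14.7
tool_pos: [0.4749, 0.1545, 0.2054]
ee_rot: [0.001, -0.619, 0.785, -0.0]
force: [0.0, -0.1, -1.8]
gripper_width: 0.044
finger_force: 20.0
```

Run:
```python
from h import *
s=r.sense();print(s["force"],s["tool_pos"])
delta(W(-.155,.015,.192),target(PSI+np.pi/2))
```

```text
[ 0.04621692 -0.08554988 -1.78008009] [0.47487206 0.15449108 0.20539668]
pos [0.4749 0.1545 0.2054] move [0.0007 0.0018 0.0134] turn [-0.0013  0.0006  0.0001]
```

>>> jog_arm --steps '{"sx": [0, 0, 0, 0, 0, 0], "sy": [0, 0, 0, 0, 0, 0], "sz": [0.08, 0.08, 0.06, 0.04, 0, 0], "rx": [0, 0, 0, 0, 0, 0], "ry": [0, 0, 0, 0, 0, 0], "rz": [0, 0, 0, 0, 0, 0]}'

```text
clock: 15.3
tool_pos: [0.4743, 0.1544, 0.192]
ee_rot: [0.0, -0.619, 0.785, -0.0]
force: [-2.1, -0.4, 2.6]
gripper_width: 0.0438
finger_force: 20.0
```

>>> jog_arm --steps '{"sx": [0, 0, 0, 0, 0, 0, 0, 0, 0], "sy": [0, 0, 0, 0, 0, 0, 0, 0, 0], "sz": [0, 0, 0, 0, -0.4, -0.8, -0.8, -0.8, 0], "rx": [0, 0, 0, 0, 0, 0, 0, 0, 0], "ry": [0, 0, 0, 0, 0, 0, 0, 0, 0], "rz": [0, 0, 0, 0, 0, 0, 0, 0, 0]}' --aperture 0.08

```text
clock: 16.2
tool_pos: [0.4768, 0.1552, 0.338]
ee_rot: [0.006, -0.619, 0.785, -0.002]
force: [-0.9, -0.0, 1.1]
gripper_width: 0.0797
finger_force: 0.0
```

Run:
```python
from h import *
p,d=optics.snapshot("top");f=toC(cloud(optics.get_calibration("top"),d))
p2,d2=optics.snapshot("wrist");g=toC(cloud(optics.get_calibration("wrist"),d2))
for f,q in((f,"top"),(g,"wrist")):
    m=(f[...,2]>.158)&(f[...,2]<.255)&(abs(f[...,0]+.155)<.045)&(abs(f[...,1]-.015)<.045)
    print(q,m.sum(),f[m].min(0),f[m].max(0)) if m.any() else 0
# tilted push pose: start tip behind house
R=target(PSI+np.pi/2);z=R.as_matrix()
for t in(.8,-.8):
    zz=(R*Ro.from_rotvec([0,t,0])).as_matrix()[:,2];print(t,"tool z in cupboard x:",zz[:2]@[np.cos(PSI),np.sin(PSI)],zz[2])
leaf()
```

```text
top 240 [-0.18037939 -0.00837225  0.15816927] [-0.13456606  0.03638167  0.25032408]
wrist 2662 [-0.18090126 -0.00685523  0.16061343] [-0.12785916  0.03850683  0.24794705]
0.8 tool z in cupboard x: -0.7173560908995229 -0.6967067093471655
-0.8 tool z in cupboard x: 0.7173560908995229 -0.6967067093471655
leaf n 701 angle 1.908 max r 0.24098545
```

To row units: 0.03 m is 0.6.

>>> jog_arm --steps '{"sx": [0.6, 0.6, 0, 0, 0, 0, 0, 0, 0, 0, 0], "sy": [0, 0, 0, 0, 0, 0, 0, 0, 0, 0, 0], "sz": [0, 0, 0, 0, 0, 0, 0, 0, 0, 0, 0], "rx": [0, 0, 0, 0, 0, 0, 0, 0, 0, 0, 0], "ry": [0, 0, -0.1, -0.1, -0.1, -0.1, -0.1, -0.1, -0.1, -0.1, 0], "rz": [0, 0, 0, 0, 0, 0, 0, 0, 0, 0, 0]}' --aperture 0.0 --grip_n 20

```text
clock: 17.45
tool_pos: [0.4594, 0.0941, 0.3283]
ee_rot: [0.304, -0.567, 0.726, 0.243]
force: [-0.2, -0.4, 0.4]
gripper_width: 0.0031
finger_force: 0.0
```

Run:
```python
from h import *
s=r.sense();print(toC(s["tool_pos"]),s["qpos"].round(2))
delta(W(-.215,.0155,.172),target(PSI+np.pi/2,-.8))
```

```text
[-0.21664802  0.01418292  0.32829549] [-0.02  0.02 -0.14 -0.81 -1.31 -0.04]
pos [0.4594 0.0941 0.3283] move [0.111  0.0002 0.1101] turn [ 0.0008 -0.     -0.0096]
```

Careful with the scale: shifts go in shares of 50 mm. That gives: 0.0222 m is 0.444, 0.022 m is 0.44.

>>> jog_arm --steps '{"sx": [0.444, 0.444, 0.444, 0.444, 0.444, 0, 0], "sy": [0, 0, 0, 0, 0, 0, 0], "sz": [0.44, 0.44, 0.44, 0.44, 0.44, 0, 0], "rx": [0, 0, 0, 0, 0, 0, 0], "ry": [0, 0, 0, 0, 0, 0, 0], "rz": [0, 0, 0, 0, 0, -0.01, 0]}'

```text
clock: 18.15
tool_pos: [0.4604, 0.0976, 0.1751]
ee_rot: [0.306, -0.574, 0.721, 0.24]
force: [0.1, -0.2, 0.8]
gripper_width: 0.0003
finger_force: 0.0
```

Run:
```python
from h import *
s=r.sense();print(toC(s["tool_pos"]),s["qpos"].round(2),s["force"])
delta(W(-.081,.0155,.172),target(PSI+np.pi/2,-.8))
```

```text
[-0.21298979  0.0140745   0.17508215] [-0.05  0.21 -0.33 -0.92 -1.08  0.3 ] [ 0.12774235 -0.20093577  0.8082041 ]
pos [0.4604 0.0976 0.1751] move [-0.0899  0.0005  0.0967] turn [ 0.0013 -0.0016  0.0094]
```

To row units: 0.0072 m is 0.144, -0.0069 m is -0.138.

>>> jog_arm --steps '{"sx": [-0.138, -0.138, -0.138, -0.138, -0.138, -0.138, -0.138, -0.138, 0], "sy": [0, 0, 0, 0, 0, 0, 0, 0, 0], "sz": [0.144, 0.144, 0.144, 0.144, 0.144, 0.144, 0.144, 0.144, 0], "rx": [0, 0, 0, 0, 0, 0, 0, 0, 0], "ry": [0, 0, 0, 0, 0, 0, 0, 0, 0], "rz": [0.009, 0, 0, 0, 0, 0, 0, 0, 0]}'

```text
clock: 19.05
tool_pos: [0.479, 0.1765, 0.1747]
ee_rot: [0.306, -0.571, 0.723, 0.241]
force: [-0.3, -0.5, -0.4]
gripper_width: 0.0002
finger_force: 0.0
```

Run:
```python
from h import *
s=r.sense();print(toC(s["tool_pos"]),s["force"])
for n in("scene","wrist"):
    p,d=optics.snapshot(n);f=toC(cloud(optics.get_calibration(n),d))
    m=(d>0)&(f[...,2]>.155)&(f[...,2]<.255)&(f[...,0]>-.2)&(f[...,0]<.09)&(abs(f[...,1])<.118)
    print(n,m.sum(),f[m].min(0),f[m].max(0))
    cv2.imwrite(f"pics/push_{n}.png",p[:,:,::-1])
a=cv2.imread("pics/push_scene.png")[65:215,220:370];b=cv2.imread("pics/push_wrist.png")
cv2.imwrite("pics/push.png",np.hstack([cv2.resize(a,(384,384)),cv2.resize(b,(416,384))]))
```

```text
[-0.13201983  0.01434568  0.17467658] [-0.32409138 -0.48525543 -0.41369933]
scene 449 [-0.19890881 -0.08278377  0.15504215] [0.01388991 0.11740245 0.25480758]
wrist 8524 [-0.19999664 -0.11799984  0.15500505] [-0.11357226  0.09521309  0.24679832]
```

View pics/push.png

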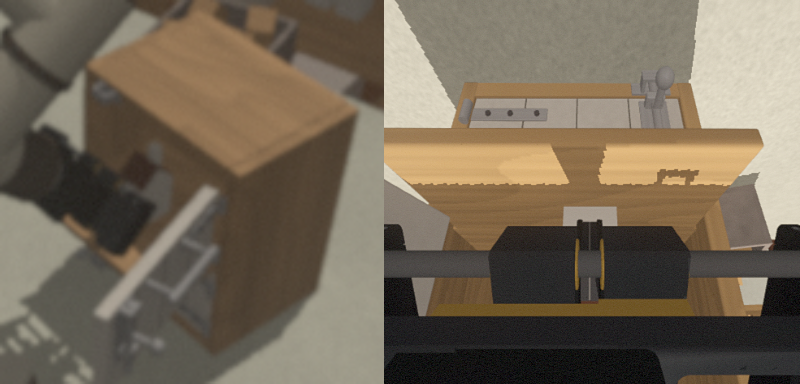

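The left (scene) half shows the house upright at about (145,180), going through the doorway. The right (wrist) half shows it centred on the fingertip at (590,215), with the bottom half shut. I'll push the last 50 mm.

>>> jog_arm --steps '{"sx": [-0.104, -0.104, -0.104, -0.104, -0.104, -0.104, -0.104, 0], "sy": [0, 0, 0, 0, 0, 0, 0, 0], "sz": [0.108, 0.108, 0.108, 0.108, 0.108, 0.108, 0.108, 0], "rx": [0, 0, 0, 0, 0, 0, 0, 0], "ry": [0, 0, 0, 0, 0, 0, 0, 0], "rz": [0, 0, 0, 0, 0, 0, 0, 0]}'

```text
clock: 19.95
tool_pos: [0.4913, 0.2271, 0.1746]
ee_rot: [0.306, -0.571, 0.723, 0.241]
force: [0.7, -0.6, 0.0]
gripper_width: 0.0002
finger_force: 0.2
```

Run:
```python
from h import *
s=r.sense();print(toC(s["tool_pos"]),s["force"])
```

```text
[-0.07986515  0.01420195  0.17456514] [ 0.66470343 -0.64468496  0.03250403]
```

>>> jog_arm --steps '{"sx": [0.14, 0.28, 0.4, 0.4, 0.4, 0.4, 0.2, 0, 0, 0, 0], "sy": [0, 0, 0, 0, 0, 0, 0, 0, 0, 0, 0], "sz": [-0.144, -0.288, -0.4, -0.4, -0.4, -0.4, -0.2, -0.6, -0.6, 0, 0], "rx": [0, 0, 0, 0, 0, 0, 0, 0, 0, 0, 0], "ry": [0, 0, 0, 0, 0, 0, 0, 0, 0, 0, 0], "rz": [0, 0, 0, 0, 0, 0, 0, 0, 0, 0, 0]}'

```text
clock: 21.05
tool_pos: [0.4444, 0.0307, 0.2147]
ee_rot: [0.307, -0.57, 0.723, 0.24]
force: [-0.7, -0.3, -0.4]
gripper_width: 0.0008
finger_force: 0.0
```

Run:
```python
from h import *
leaf()
p,d=optics.snapshot("wrist");f=toC(cloud(optics.get_calibration("wrist"),d))
m=(d>0)&(f[...,2]>.156)&(f[...,2]<.255)&(f[...,0]>-.095)&(f[...,0]<.03)&(abs(f[...,1]-.015)<.05)
print(m.sum(),f[m].min(0),f[m].max(0))
w=m&(f[...,2]<.205);print("front face median",np.median(f[w],0),"top slice x",np.median(f[m&(f[...,2]>.19)&(f[...,2]<.205)],0),"low",np.median(f[m&(f[...,2]<.17)],0))
q,_=optics.snapshot("scene");cv2.imwrite("pics/end.png",np.hstack([cv2.resize(q[65:215,220:370],(384,384)),cv2.resize(p,(416,384))])[:,:,::-1])
```

```text
leaf n 701 angle 1.903 max r 0.24096645
65 [-0.06129293  0.00184098  0.22148035] [-0.05647569  0.02858287  0.22392112]
front face median [nan nan nan] top slice x [nan nan nan] low [nan nan nan]
  return _methods._mean(a, axis=axis, dtype=dtype,
  ret = um.true_divide(
```

View pics/end.png

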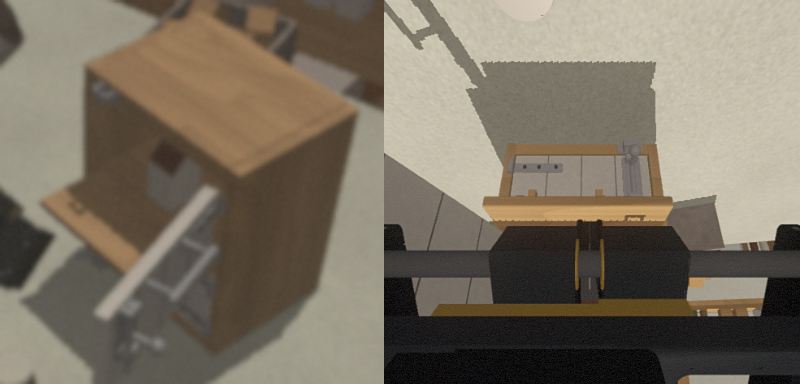

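The house stands upright just inside the doorway at about (170,175) on the left. The roof depths match a house centre near x = -47 mm. The top leaf is at about 1.90 rad and the arm is clear.

```bash
python3 -c "
from plant import r, optics, ticket
print(ticket.hand_in())"
```

```text
the job is handed in; nothing more can be done
None
```

The chimney house is on the upper shelf and handed in at about 21 s of the 72 s allowed: upright, centre about 33 mm behind the shelf's front edge, top half open about 1.90 rad, bottom half still shut, and nothing seen knocked over, though I could not see the two shelf houses clearly in the final view and hand-in returned no verdict.

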